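Push a tube carrier between the guide posts to its stop

TASK

Push the square tube carrier along the bench, through the narrow gap between the two guide posts, until it sits squarely against the stop bar behind them. Only push it: do not lift or tip it or touch the short tube set in it, and leave everything else on the bench where it is.

Things in the scene. Friction and masses are not known exactly. Their poses are not given: they have to be found in the camera images.
- carrier: The part to push: a loose square block of orange-brown board, 90 x 90 mm and 28 mm high, about 0.4 kg, flat on the bench, with a short beige tube standing in the middle of its top. Origin: centre of its underside; x and y are square to its sides, z up. Any of its four sides may lead. It slides with ordinary friction (a few newtons).
- tube: The short open beige tube fixed upright in the middle of the carrier: 36 mm outside diameter, rising from 28 to 50 mm above the bench, so its wall is 27 mm in from each side of the block. Origin: centre of its lower end. Not to be touched.
- dock: Fixed dock: two round aluminium guide posts and a stop bar behind them, on bare bench. Origin: on the bench midway between the posts. +y: the way the carrier must go, square through the gap to the bar; x: from post to post. Posts: 32 mm diameter, 45 mm high, axes at x = -64 and +64 mm, y = 0: the gap is 96 mm wide. Bar: 130 mm along x, 20 mm thick, 24 mm high, centred at y = 127 mm.
- gap (a point): Midpoint between the two guide posts, on the bench (the dock's origin).
- stop (a point): Middle of the stop face, level with the faces of its two small rubber pads (18 mm across, 30 mm either side of the middle), 115 mm past the gap's midpoint along the dock's +y, 13 mm above the bench. The carrier's leading side meets the pads here, its centre then 70 mm past the gap's midpoint.
- spare_near: Bystander: loose beige tube standing on end on the robot's side of the dock, 36 mm diameter, 70 mm high. Origin: centre of its underside.
- spare_far: Bystander: the same kind of tube, standing on the far side of the dock. Origin: centre of its underside.
- puck: Bystander: round orange-brown holder, 60 mm diameter, 22 mm high, with a steel stub on top (34 mm in all), beyond the stop bar. Origin: centre of its underside.
- screwdriver: Bystander: screwdriver lying on the far part of the bench. Origin: on its underside, z up.
- bottle: Bystander: bottle 52 mm diameter, 130 mm high, standing on the far part of the bench. Origin: centre of its underside.
- wrench: Bystander: wrench lying on the right of the bench. Origin: on its underside.
- bin: Bystander: open blue bin 160 x 120 x 60 mm on the far right of the bench. Origin: centre of its underside.
There are look-alikes about, which are no part of the job. What is shaped like the dock but red is not meant.

How it is judged:
By the outcome, as a careful person would: the job done as asked, in the order asked, and still so for the second after the job is handed in, with the robot touching nothing.
It also fails if it takes over 72 s, if anything falls off the work surface, if the arm or the gripper's body presses on something with over 40 N, if the wrist force passes 120 N, or if a joint passes its speed limit or range.

ROBOT

A 6-joint arm with a two-finger parallel gripper is mounted at the origin on the work surface. World frame = base frame: x ahead of the robot, y to its left, z up, the work surface at z = 0. Lengths are in m, angles in rad, forces in N, time in s.
With the tool pointing down it reaches from about 0.425 to 0.95 m from the base axis. Payload 3.5 kg.
Tool frame: the origin (TCP) lies on the centre line of the jaws, within the pads' length; the fingertips stand 14 mm ahead of it and the grasp point (between the pads) lies 5 mm behind it; z points along the fingers, y is the line along which they close (so a half turn about z gives the same grasp; the last joint's range is limited). The gripper opens to 85 mm and grips with 20 to 120 N. Pads are 22 mm wide; open, the fingers measure 114 mm over their backs; the gripper's body (76 mm by 85 mm) begins 54 mm behind the grasp point. The pads swing forward as they close: fully open they stand 13 mm farther back than shut.
Start: joints at [-1.294, 0.286, 1.577, -0, 1.279, -0.15], TCP at [0.279, -0.614, 0.245] pointing down, gripper open.
Joint ranges: [-2.77, 2.77], [-0.9, 2.22], [0.21, 2.48], [-1.53, 4.67], [0.24, 2.81], [-2.84, 2.84]. Speed limits (rad/s): [2.79, 2.79, 3.14, 3.14, 3.14, 3.14].

INTERFACE

Orientations are given as a unit quaternion [w, x, y, z].
In Python, from rig import r gives the robot as it stands.
- The arm moves only by the tool arm_command, never from a script. Its argument "targets" is a list of rows, each a list of 5 numbers: the gripper's target within -1 to 1 (fully open at 1, half-way at 0, shut at -1), then the shift along the tool's x, y, z normalised to -1 to 1, where 1 is 75 mm, then the turn about the tool's z normalised to -1 to 1, where 1 is pi rad. In form: [[fingers, tx, ty, tz, spin], ...]. A call has 1 to 12 rows; each row shifts and turns the commanded pose from where the row before left it, along the tool's axes as they then stand; what a row does not reach is not made up. A row lasts 1/12 s, in which the tool goes at most 41.7 mm and 7.16 degrees, less where a joint would pass 70% of its speed; a pose out of reach is approached as far as the arm can. A call with a number of a shift or a turn outside -1 to 1 is refused whole. A call with a gripper value outside its range is refused whole. The fingers move at their own pace and stop on an object; the grip force is fixed at half the most. Time passes only in rows, so rows that do not move let the fingers close. It gives the time, the measured TCP pose, the force, the opening and the grip force at its end, in the units of the state.
- r.read_state(): the state, without advancing time (a new reading comes with each control period).
- r.snapshot(name): name is "scene" or "top" or "wrist"; returns (picture, depth): 420x560x3 uint8, red, green, blue; 420x560 float32, m along the optical axis (not along the pixel's ray), 0 where there is no reading.
- r.camera_info(name): a dict with "fx", "fy", "cx", "cy" (pixels), "R" (3x3) and "t" (3): a world point X has camera coordinates R X + t; the wrist camera has in their place "hand_eye" (4x4, takes a point from camera to tool coordinates, whose origin is the TCP and whose axes are the flange's). Camera axes: x right, y down, z forward; pixel columns grow to the right and rows downward; lengths in m; the calibration is good to about 2 mm. A picture is of the moment at which its call begins: read the wrist's pose just before it. camera_info takes no time and is no camera call.
- r.close_job(): hands the job in; it is judged then, once.
The state is a dict: "time_s": time; "q": joint angles; "qvel": joint speeds; "effort": joint torques, N m; "tcp_pos": TCP position; "orientation": TCP orientation; "ft_force": force on the tool from outside, world axes, zero at the start; "ft_torque": the same for the moment, N m; "width": finger opening in m; "gripper_force": force on a finger pad.
Only numpy, scipy, OpenCV 4.12 (cv2) and the standard library are available. Lean on these libraries where they do the work, as an engineer would, in place of code of your own. Each camera call takes 0.05 s, during which the arm holds its last target. There are 200 camera calls.

## Working session

There is one attempt and no reset: what is moved stays moved. The work goes in short steps, Python scripts to look and compute and a tool call to move; the robot and the scene stay as the last step left them, time stands still between calls to the robot, and variables do not carry over. Pictures are saved under pics/ and viewed, at most 10 in all, crops included, and the job is handed in when it is done.

Besides the shell and the picture viewer there is one more tool, called after ">>>" in YAML: its name, and indented under it one key for each argument. arm_command: Moves the arm, as the interface text tells. Its arguments: {"type":"object","properties":{"targets":{"type":"array","items":{"type":"array","items":{"type":"number"}}}},"required":["targets"]}

```bash
mkdir -p pics; python3 - <<'E'
from rig import r
import cv2,numpy as np
s=r.read_state();print({k:np.round(v,3) for k,v in s.items()})
for n in("top","scene"):
    p,d=r.snapshot(n);cv2.imwrite(f"pics/{n}0.png",p[:,:,::-1]);np.savez(f"pics/{n}0.npz",p=p,d=d);print(r.camera_info(n))
E
```

```text
{'time_s': np.float64(0.0), 'q': array([-1.294,  0.287,  1.578, -0.   ,  1.279, -0.15 ]), 'qvel': array([-0.003, -0.002, -0.001, -0.   ,  0.002, -0.001]), 'effort': array([ 1.0000e-03, -4.0598e+01, -2.9263e+01, -0.0000e+00,  6.0000e-03,
        0.0000e+00]), 'tcp_pos': array([ 0.279, -0.614,  0.244]), 'orientation': array([-0.001,  0.977,  0.212, -0.   ]), 'ft_force': array([-0.377, -0.171, -0.656]), 'ft_torque': array([0.011, 0.007, 0.018]), 'gripper_force': np.float64(0.0), 'width': np.float64(0.085)}
{'fx': 389.6412817507051, 'fy': 389.6412817507051, 'cx': 279.7562899426738, 'cy': 208.83959927316155, 'R': array([[ 0.0077227 , -0.99950122,  0.03062136],
       [-0.990789  , -0.01178828, -0.13490068],
       [ 0.13519437, -0.02929751, -0.99038585]]), 't': array([-0.10026761,  0.57645858,  0.8044739 ])}
{'fx': 410.690347879459, 'fy': 410.690347879459, 'cx': 278.4036784685501, 'cy': 207.93077452453815, 'R': array([[ 0.59622343,  0.80280174,  0.00519537],
       [ 0.53886877, -0.3953924 , -0.7438315 ],
       [-0.59509501,  0.44628939, -0.668347  ]]), 't': array([-0.25525142, -0.30707352,  1.45472134])}
```

View pics/top0.png

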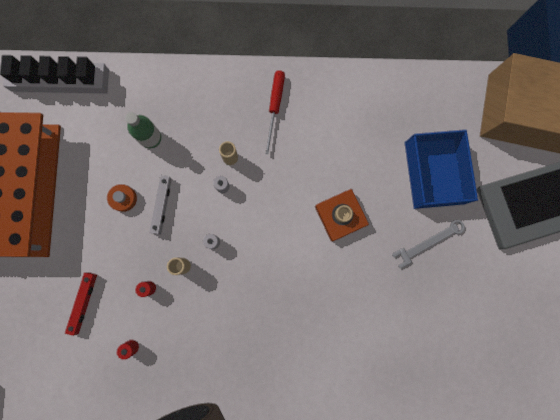

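View pics/scene0.png

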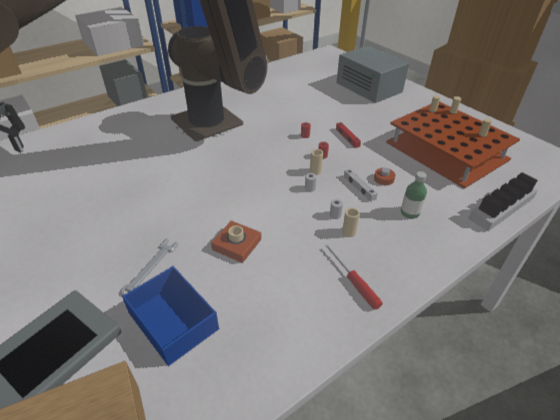

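The top view shows the carrier at (342,215), with its tube at (344,214). The grey posts are at (221,184) and (212,241), and the bar is at (161,205). The spares are at (229,152) and (178,266), the puck at (121,197), and the red look-alike is at lower left.

```bash
cat > h.py <<'E'
import numpy as np,cv2
from rig import r
def ray(uv,R,t,c,z):
    d=np.c_[(np.array(uv,float).reshape(-1,2)-[c["cx"],c["cy"]])/[c["fx"],c["fy"]],np.ones(np.size(uv)//2)]@R
    o=-R.T@t
    return (o+d*((z-o[2])/d[:,2])[:,None])[:,:2]
def blobs(m,a0=60):
    cs=cv2.findContours(m.astype(np.uint8),cv2.RETR_EXTERNAL,cv2.CHAIN_APPROX_NONE)[0]
    return [c[:,0] for c in cs if cv2.contourArea(c)>a0]
E
python3 - <<'E'
from h import *
z=np.load("pics/top0.npz");p=z["p"];d=z["d"];c=r.camera_info("top");R,t=c["R"],c["t"]
hsv=cv2.cvtColor(p,cv2.COLOR_RGB2HSV)
m=(hsv[...,0]<14)&(hsv[...,1]>150)
for b in blobs(m):
    print("orange",b.mean(0).round(),cv2.contourArea(b),hsv[b[len(b)//2][1],b[len(b)//2][0]])
# heights from depth
v,u=np.mgrid[:420,:560];X=np.stack([(u-c["cx"])/c["fx"]*d,(v-c["cy"])/c["fy"]*d,d],-1)
W=(X-t)@R
for lo,hi,n in((.038,.052,"posts"),(.018,.033,"28mm"),(.06,.08,"spares")):
    for b in blobs((W[...,2]>lo)&(W[...,2]<hi)&(u>90)&(u<400)&(v>100)&(v<300),20):
        mk=np.zeros((420,560),np.uint8);cv2.fillPoly(mk,[b],1);k=(mk>0)&(W[...,2]>lo)&(W[...,2]<hi)
        print(n,b.mean(0).round(),cv2.contourArea(b),W[k].mean(0).round(3))
b=[b for b in blobs(m) if abs(b.mean(0)-[342,215]).max()<12][0]
q=ray(b,R,t,c,.028).astype(np.float32);print("carrier",cv2.minAreaRect(q))
print("posts by ray",ray([[221.5,183],[211.5,240]],R,t,c,.045), "bar ends",ray([[165,178],[157,233]],R,t,c,.024))
print(r.camera_info("wrist"))
E
```

```text
orange [128. 349.] 220.5 [  0 193 116]
orange [146. 289.] 187.0 [  1 217  80]
orange [ 81. 303.] 589.5 [  3 212  66]
orange [342. 215.] 1507.0 [ 10 202 116]
orange [121. 198.] 546.5 [  9 176  74]
orange [ 26. 181.] 7305.0 [  8 176  77]
orange [276.  93.] 333.0 [  2 189  81]
posts [143. 289.] 171.5 [0.406 0.189 0.045]
posts [210. 241.] 155.5 [0.507 0.053 0.045]
posts [343. 213.] 195.0 [ 0.57  -0.232  0.047]
posts [220. 182.] 147.0 [0.633 0.035 0.045]
posts [150. 137.] 30.0 [0.729 0.19  0.046]
28mm [342. 214.] 1578.0 [ 0.568 -0.231  0.028]
28mm [120. 197.] 538.5 [0.602 0.256 0.023]
28mm [159. 204.] 516.0 [0.587 0.17  0.024]
28mm [153. 140.] 31.5 [0.731 0.189 0.026]
28mm [274. 106.] 80.0 [ 0.819 -0.08   0.023]
spares [175. 266.] 233.5 [0.454 0.119 0.068]
spares [227. 149.] 210.5 [0.701 0.02  0.068]
spares [146. 133.] 79.5 [0.732 0.19  0.07 ]
carrier ((0.5680490136146545, -0.2313893735408783), (0.08648831397294998, 0.09017075598239899), 25.392227172851562)
posts by ray [[0.63182386 0.03225139]
 [0.50833117 0.04996168]] bar ends [[0.64561362 0.15979199]
 [0.52353761 0.17127456]]
{'fx': 356.4185974234905, 'fy': 356.4185974234905, 'cx': 275.1620717860389, 'cy': 211.1740189507896, 'hand_eye': array([[ 7.71806001e-04, -9.59570201e-01, -2.81468353e-01,
         7.10469252e-02],
       [ 9.99999699e-01,  7.61605480e-04,  1.45635718e-04,
        -2.91090208e-04],
       [ 7.46201454e-05, -2.81468381e-01,  9.59570500e-01,
        -1.27245563e-01],
       [ 0.00000000e+00,  0.00000000e+00,  0.00000000e+00,
         1.00000000e+00]])}
```

>>> arm_command:
  targets:
    - [0.2,0.47,-0.17,0,0]
    - [0.2,0.47,-0.17,0,0]
    - [0.2,0.47,-0.17,0,0]
    - [0.2,0.47,-0.17,0,0]
    - [0.2,0.47,-0.17,0,0]
    - [0.2,0.47,-0.17,0,0]
    - [0.2,0.47,-0.17,0,0]
    - [0.2,0.47,-0.17,0,0]
    - [0.2,0.47,-0.17,0,0]
    - [0.2,0.47,-0.17,0,0]
    - [0.2,0.47,-0.17,0,0]
    - [0.2,0.47,-0.17,0,0]

```text
time_s: 1.1
tcp_pos: [0.602, -0.2983, 0.2446]
orientation: [-0.0, 0.977, 0.212, -0.0]
ft_force: [-0.6, -0.5, -0.2]
width: 0.0514
gripper_force: 0.0
```

>>> arm_command:
  targets:
    - [0.2,0,0,0,-0.039]
    - [0.2,0,0,0,-0.039]
    - [0.2,0,0,0,-0.039]
    - [0.2,0,0,0,-0.039]
    - [0.2,0,0,0,-0.039]
    - [0.2,0,0,0,-0.039]
    - [0.2,0,0,0,-0.039]
    - [0.2,0,0,0,-0.039]
    - [0.2,0,0,0,-0.039]
    - [0.2,0,0,0,-0.039]
    - [0.2,0,0,0,-0.039]
    - [0.2,0,0,0,-0.039]

```text
time_s: 2.1
tcp_pos: [0.6009, -0.2998, 0.2445]
orientation: [-0.001, 0.58, 0.814, 0.0]
ft_force: [0.2, 0.5, 1.0]
width: 0.0514
gripper_force: 0.0
```

>>> arm_command:
  targets:
    - [0.2,0,0,0,-0.037]
    - [0.2,0,0,0,0]
    - [0.2,0,0,0,0]
    - [0.2,0,0,0,0]

```text
time_s: 2.43
tcp_pos: [0.601, -0.2999, 0.2449]
orientation: [-0.0, 0.536, 0.844, 0.0]
ft_force: [-0.9, 0.4, -0.2]
width: 0.051
gripper_force: 0.0
```

```bash
cat >> h.py <<'E'
from scipy.spatial.transform import Rotation as Ro
def wrist(name):
    s=r.read_state();p,d=r.snapshot("wrist");c=r.camera_info("wrist")
    cv2.imwrite(f"pics/{name}.png",p[:,:,::-1])
    H=np.array(c["hand_eye"]);T=np.eye(4);T[:3,:3]=Ro.from_quat(np.roll(s["orientation"],-1)).as_matrix();T[:3,3]=s["tcp_pos"]
    M=np.linalg.inv(T@H);return p,d,c,M[:3,:3],M[:3,3],s
def top():
    c=r.camera_info("top");p,d=r.snapshot("top");return p,d,c,c["R"],c["t"]
def omask(p):
    h=cv2.cvtColor(p,cv2.COLOR_RGB2HSV);return (h[...,0]>4)&(h[...,0]<16)&(h[...,1]>150)
def carrier(p,d,c,R,t):
    v,u=np.mgrid[:420,:560];W=(np.stack([(u-c["cx"])/c["fx"]*d,(v-c["cy"])/c["fy"]*d,d],-1)-t)@R
    m=omask(p)&(abs(W[...,2]-.028)<.006)
    b=max(blobs(cv2.morphologyEx(m.astype(np.uint8),cv2.MORPH_OPEN,np.ones((3,3)))),key=cv2.contourArea)
    return cv2.minAreaRect(ray(b,R,t,c,.028).astype(np.float32))
E
python3 - <<'E'
from h import *
w=wrist("w1");print(carrier(*w[:5]))
E
```

```text
((0.5676982402801514, -0.232906311750412), (0.08748567849397659, 0.08747154474258423), 25.037416458129883)
```

View pics/w1.png

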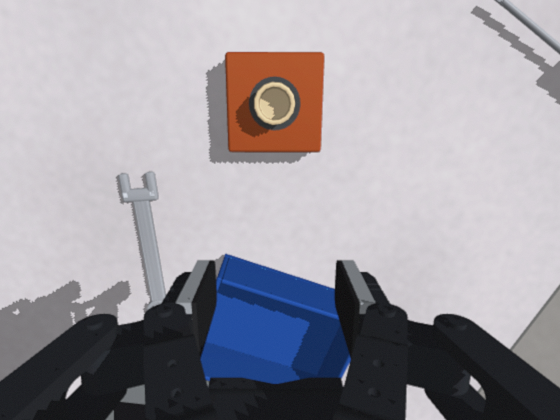

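The wrist view shows the carrier square to the fingers and centred, at columns 228–323 and rows 52–152. The spot below the TCP, near (275,176), is clear of the wrench and the bin.

>>> arm_command:
  targets:
    - [0.2,0,0,0.45,0]
    - [0.2,0,0,0.45,0]
    - [0.2,0,0,0.45,0]
    - [0.2,0,0,0.45,0]
    - [0.2,0,0,0.45,0]
    - [0.2,0,0,0.35,0]
    - [0.2,0,0,0.2,0]
    - [0.2,0,0,0.14,0]
    - [0.2,0,0,0,0]
    - [0.2,0,0,0,0]

```text
time_s: 3.32
tcp_pos: [0.6018, -0.3005, 0.0257]
orientation: [0.001, 0.535, 0.845, -0.0]
ft_force: [0.5, -0.2, -0.7]
width: 0.051
gripper_force: 0.0
```

```bash
python3 - <<'E'
from h import *
w=wrist("w2");s=w[5];print(s["tcp_pos"],s["ft_force"])
# dock from wrist-free top depth, second reading
p,d,c,R,t=top()
h=cv2.cvtColor(p,cv2.COLOR_RGB2HSV)
v,u=np.mgrid[:420,:560];W=(np.stack([(u-c["cx"])/c["fx"]*d,(v-c["cy"])/c["fy"]*d,d],-1)-t)@R
for n,z,box in(("postA",.045,(205,170,235,200)),("postB",.045,(195,225,226,256)),("bar",.024,(145,165,178,245))):
    x0,y0,x1,y1=box;m=(abs(W[...,2]-z)<.004)&(u>x0)&(u<x1)&(v>y0)&(v<y1)
    b=max(blobs(m,10),key=cv2.contourArea);q=ray(b,R,t,c,z).astype(np.float32)
    print(n,cv2.minAreaRect(q),cv2.minEnclosingCircle(q))
E
```

```text
[ 0.60180238 -0.30048126  0.0257285 ] [ 0.54039954 -0.23540396 -0.68726849]
postA ((0.6329118013381958, 0.03554943948984146), (0.028702331706881523, 0.030312824994325638), 0.8342599272727966) ((0.6335697174072266, 0.03575929254293442), 0.015818914398550987)
postB ((0.5063022375106812, 0.053073398768901825), (0.029735513031482697, 0.029583558440208435), 1.682474136352539) ((0.5069857835769653, 0.05369719862937927), 0.015809182077646255)
bar ((0.5880383253097534, 0.16849718987941742), (0.024021457880735397, 0.12980031967163086), 81.97294616699219) ((0.5884512066841125, 0.17205359041690826), 0.0651523619890213)
```

View pics/w2.png

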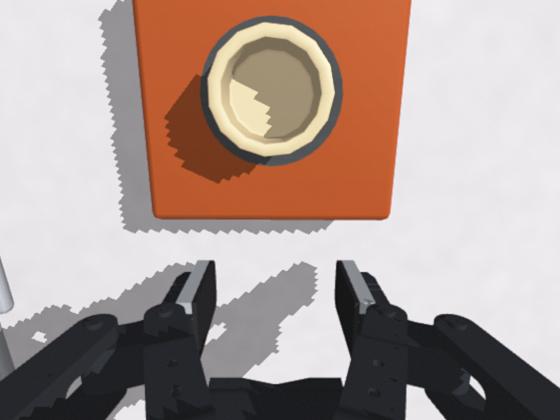

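>>> arm_command:
  targets:
    - [0.2,0,-0.02,0.04,0]
    - [0.2,0.05,0,0,0]
    - [0.2,0.05,0,0,0]
    - [0.2,0.05,0,0,0]
    - [0.2,0.05,0,0,0]
    - [0.2,0.05,0,0,0]
    - [0.2,0.05,0,0,0]
    - [0.2,0,0,0,0]
    - [0.2,0,0,0,0]

```text
time_s: 4.17
tcp_pos: [0.59, -0.2799, 0.0218]
orientation: [-0.0, 0.535, 0.845, 0.0]
ft_force: [0.7, -0.8, 1.0]
width: 0.0512
gripper_force: 0.0
```

```bash
python3 - <<'E'
from h import *
w=wrist("w3");s=w[5];print(s["tcp_pos"],s["ft_force"])
b=blobs(omask(w[0]),3000)
for x in b: print(x[:,1].max(),x[:,0].min(),x[:,0].max())
print(carrier(*top()))
E
```

```text
[ 0.59003316 -0.27993958  0.02184718] [ 0.72962142 -0.77361432  1.02112893]
270 136 417
((0.5673573613166809, -0.22603940963745117), (0.0825803354382515, 0.08763382583856583), 25.45907211303711)
```

>>> arm_command:
  targets:
    - [0.2,0.035,0,0,0]
    - [0.2,0.035,0,0,0]
    - [0.2,0,0,0,0]

```text
time_s: 4.52
tcp_pos: [0.5879, -0.2756, 0.0219]
orientation: [0.0, 0.535, 0.845, -0.0]
ft_force: [0.7, -1.0, -1.0]
width: 0.0513
gripper_force: 0.6
```

```bash
cat >> h.py <<'E'
def rear(w):
    "rear edge of the carrier's top in tool coords: (x, left y, right y, tilt deg of the edge)"
    p,d,c,R,t,s=w;b=max(blobs(omask(p),3000),key=len)
    lo=b[:,1].max();k=b[(b[:,1]>lo-12)];l,rr=k[:,0].min(),k[:,0].max()
    e=[];
    for x in range(l+25,rr-25,3): e.append([x,b[b[:,0]==x][:,1].max()])
    q=ray(np.array(e),R,t,c,.028);T=Ro.from_quat(np.roll(s["orientation"],-1)).as_matrix()
    f=(np.c_[q,np.full(len(q),.028)]-s["tcp_pos"])@T
    a,b0=np.polyfit(f[:,1],f[:,0],1);return np.round([b0*1e3,f[:,1].min()*1e3,f[:,1].max()*1e3,np.degrees(a)],2),l,rr
E
python3 - <<'E'
from h import *
w=wrist("w4");print(w[5]["tcp_pos"],w[5]["ft_force"],rear(w))
E
```

```text
[ 0.58792924 -0.27557963  0.0218974 ] [ 0.65816947 -0.97810336 -0.97507657] (array([ 13.82, -33.92,  33.01,   0.07]), np.int32(160), np.int32(393))
```

View pics/w4.png

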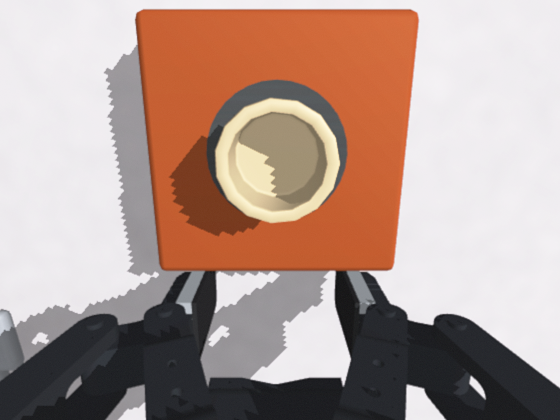

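The rear edge sits at row 270 and is flat on both fingers, centred at column 276. Next I push along an arc, turning clockwise onto the dock line.

>>> arm_command:
  targets:
    - [0.2,0.0615,-0.0179,0,0.0077]
    - [0.2,0.0615,-0.0179,0,0.0077]
    - [0.2,0.0615,-0.0179,0,0.0077]
    - [0.2,0.0615,-0.0179,0,0.0077]
    - [0.2,0.0615,-0.0179,0,0.0077]
    - [0.2,0.0615,-0.0179,0,0.0077]
    - [0.2,0.0615,-0.0179,0,0.0077]
    - [0.2,0.0615,-0.0179,0,0.0077]
    - [0.2,0.0615,-0.0179,0,0.0077]
    - [0.2,0.0615,-0.0179,0,0.0077]
    - [0.2,0.0615,-0.0179,0,0.0077]
    - [0.2,0.0615,-0.0179,0,0.0077]

```text
time_s: 5.57
tcp_pos: [0.5559, -0.2282, 0.0221]
orientation: [0.0, 0.652, 0.758, -0.0]
ft_force: [0.8, -1.6, 0.7]
width: 0.0514
gripper_force: 1.0
```

```bash
python3 - <<'E'
from h import *
w=wrist("w5");s=w[5];print(s["tcp_pos"],s["orientation"],s["ft_force"],rear(w))
E
```

```text
[ 0.5558999  -0.22822935  0.02211137] [ 4.94076909e-04  6.51737134e-01  7.58444757e-01 -1.23531765e-04] [ 0.77559951 -1.57370798  0.70331651] (array([ 13.59, -34.42,  32.63,   0.04]), np.int32(159), np.int32(392))
```

Stuck well with no slip; second half of the arc.

>>> arm_command:
  targets:
    - [0.2,0.0615,-0.0179,0,0.0077]
    - [0.2,0.0615,-0.0179,0,0.0077]
    - [0.2,0.0615,-0.0179,0,0.0077]
    - [0.2,0.0615,-0.0179,0,0.0077]
    - [0.2,0.0615,-0.0179,0,0.0077]
    - [0.2,0.0615,-0.0179,0,0.0077]
    - [0.2,0.0615,-0.0179,0,0.0077]
    - [0.2,0.0615,-0.0179,0,0.0077]
    - [0.2,0.0615,-0.0179,0,0.0077]
    - [0.2,0.0615,-0.0179,0,0.0077]
    - [0.2,0.0615,-0.0179,0,0.0077]
    - [0.2,0.0615,-0.0179,0,0.0077]

```text
time_s: 6.62
tcp_pos: [0.5388, -0.1735, 0.0221]
orientation: [0.0, 0.754, 0.656, -0.0]
ft_force: [-0.6, -0.9, -0.5]
width: 0.0513
gripper_force: 1.1
```

>>> arm_command:
  targets:
    - [0.2,0,0,0,0]
    - [0.2,-0.1,0,0,0]
    - [0.2,-0.2,0,0,0]
    - [0.2,-0.3,0,-0.4,0]
    - [0.2,-0.3,0,-0.5,0]
    - [0.2,0,0,-0.5,0]
    - [0.2,0,0,-0.5,0]
    - [0.2,0,0,-0.5,0]
    - [0.2,0.4,0,-0.4,0]
    - [0.2,0.5,0,-0.4,0]
    - [0.2,0,0,0,0]
    - [0.2,0,0,0,0]

```text
time_s: 7.62
tcp_pos: [0.539, -0.1781, 0.2581]
orientation: [0.002, 0.754, 0.657, 0.001]
ft_force: [0.5, -0.0, -0.2]
width: 0.0512
gripper_force: 0.0
```

```bash
python3 - <<'E'
from h import *
w=wrist("w6");s=w[5];print(s["tcp_pos"],s["orientation"]);print("wrist",carrier(*w[:5]))
p,d,c,R,t=w[:5]
v,u=np.mgrid[:420,:560];W=(np.stack([(u-c["cx"])/c["fx"]*d,(v-c["cy"])/c["fy"]*d,d],-1)-t)@R
for b in blobs((abs(W[...,2]-.045)<.004)&(d>0)&(W[...,1]>0),200):
    q=ray(b,R,t,c,.045).astype(np.float32);print("post?",b.mean(0).round(),cv2.minEnclosingCircle(q))
print("top",carrier(*top()))
E
```

```text
[ 0.53899206 -0.1780512   0.25806751] [2.28955999e-03 7.53552399e-01 6.57383477e-01 7.09561940e-04]
wrist ((0.5461983680725098, -0.11702269315719604), (0.08728352934122086, 0.08745406568050385), 81.97088623046875)
top ((0.5482689142227173, -0.10443153232336044), (0.06101279705762863, 0.0876520425081253), 81.93177032470703)
```

View pics/w6.png

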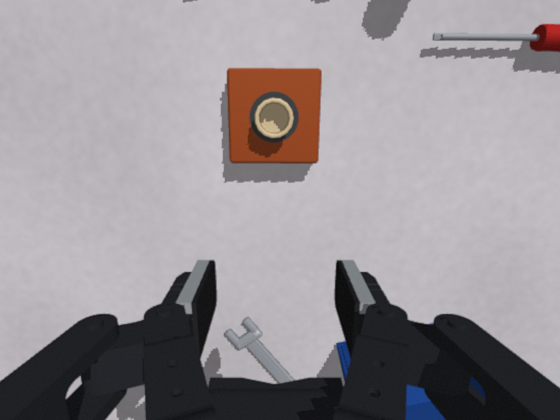

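The carrier is at (274,115) in the view, squared to 81.97°. I move the camera forward to see it and the posts in one picture.

>>> arm_command:
  targets:
    - [0.2,0.4,0,-0.2,0]
    - [0.2,0.4,0,-0.2,0]
    - [0.2,0.4,0,-0.2,0]
    - [0.2,0.4,0,-0.2,0]
    - [0.2,0,0,0,0]
    - [0.2,0,0,0,0]
    - [0.2,0,0,0,0]

```text
time_s: 8.3
tcp_pos: [0.554, -0.0598, 0.3132]
orientation: [-0.001, 0.754, 0.656, -0.001]
ft_force: [0.2, -0.8, -0.0]
width: 0.0515
gripper_force: 0.0
```

```bash
python3 - <<'E'
from h import *
w=wrist("w7");s=w[5];print(s["tcp_pos"],s["orientation"]);C=carrier(*w[:5]);print("wrist",C)
p,d,c,R,t=w[:5]
v,u=np.mgrid[:420,:560];W=(np.stack([(u-c["cx"])/c["fx"]*d,(v-c["cy"])/c["fy"]*d,d],-1)-t)@R
P=[]
for b in blobs((abs(W[...,2]-.045)<.004)&(d>0)&(W[...,1]>-.02),200):
    q=ray(b,R,t,c,.045).astype(np.float32);e=cv2.minEnclosingCircle(q);print("post?",b.mean(0).round(),e,cv2.fitEllipse(q)[:2])
    if .013<e[1]<.019:P.append(e[0])
P=np.array(sorted(P));g=P.mean(0);x=P[-1]-P[0];print(np.linalg.norm(x));x/=np.linalg.norm(x);y=np.array([-x[1],x[0]])
print("gap",g,"heading",np.degrees(np.arctan2(y[1],y[0])),"C dock",(C[0]-g)@x,(C[0]-g)@y)
for b in blobs((abs(W[...,2]-.024)<.004)&(d>0)&(W[...,1]>.1),200): print("bar",cv2.minAreaRect(ray(b,R,t,c,.024).astype(np.float32)))
E
```

```text
[ 0.55399949 -0.05980073  0.31317929] [-0.00140275  0.75445675  0.65634692 -0.00132908]
wrist ((0.5464368462562561, -0.11544691026210785), (0.0874328687787056, 0.08729926496744156), 82.13719940185547)
post? [338.  73.] ((0.6315458416938782, 0.03497190773487091), 0.015778055414557457) ((0.6316271424293518, 0.034997470676898956), (0.030354764312505722, 0.030418382957577705))
post? [216.  73.] ((0.5060619115829468, 0.052883297204971313), 0.01587994396686554) ((0.5060086250305176, 0.052867744117975235), (0.030232220888137817, 0.030506379902362823))
0.1267558069235281
gap [0.56880388 0.0439276 ] heading 81.87655886017743 C dock 0.00037801890935193613 -0.16093593898937597
```

View pics/w7.png

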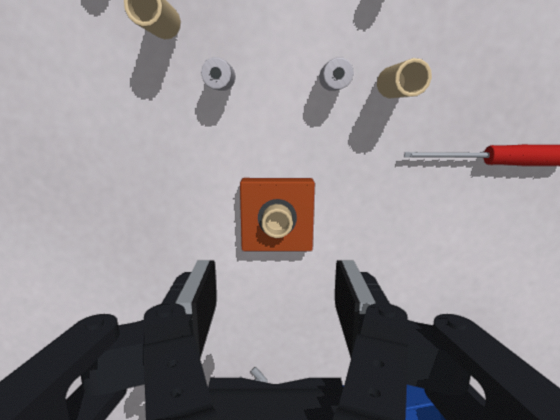

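The posts are at (216,73) and (338,73), so their midpoint is column 277. The carrier spans columns 241–314, centred at 277.5, which is on line to about 0.4 mm and 0.2°. I return behind it.

>>> arm_command:
  targets:
    - [0.2,-0.467,0,0,0]
    - [0.2,-0.467,0,0,0]
    - [0.2,-0.467,0,0,0]
    - [0.2,-0.467,0,0,0]
    - [0.2,0,0,0.48,0]
    - [0.2,0,0,0.48,0]
    - [0.2,0,0,0.48,0]
    - [0.2,0,0,0.48,0]
    - [0.2,0,0,0.48,0]
    - [0.2,0,0,0.48,0]
    - [0.2,0,0,0.48,0]
    - [0.2,0,0,0.3,0]

```text
time_s: 9.35
tcp_pos: [0.5314, -0.1973, 0.0353]
orientation: [-0.004, 0.755, 0.656, -0.001]
ft_force: [-0.9, -0.3, -0.2]
width: 0.0507
gripper_force: 0.0
```

>>> arm_command:
  targets:
    - [0.2,0,0,0.21,0]
    - [0.2,0,0,0,0]
    - [0.2,0,0,0,0]

```text
time_s: 9.6
tcp_pos: [0.5335, -0.1979, 0.0233]
orientation: [-0.002, 0.755, 0.656, -0.001]
ft_force: [0.4, 0.1, 1.1]
width: 0.0509
gripper_force: 0.0
```

>>> arm_command:
  targets:
    - [0.2,0.06,0.013,0.01,0]
    - [0.2,0.07,0,0,0]
    - [0.2,0.07,0,0,0]
    - [0.2,0.07,0,0,0]
    - [0.2,0.06,0,0,0]
    - [0.2,0.06,0,0,0]
    - [0.2,0.06,0,0,0]
    - [0.2,0.06,0,0,0]
    - [0.2,0.07,0,0,0]
    - [0.2,0.07,0,0,0]
    - [0.2,0.07,0,0,0]
    - [0.2,0.07,0,0,0]

```text
time_s: 10.6
tcp_pos: [0.5446, -0.1385, 0.0246]
orientation: [0.0, 0.754, 0.657, 0.0]
ft_force: [-0.9, -3.8, 2.3]
width: 0.0511
gripper_force: 1.7
```

>>> arm_command:
  targets:
    - [0.2,0.07,0,0,0]
    - [0.2,0.07,0,0,0]
    - [0.2,0.07,0,0,0]
    - [0.2,0.07,0,0,0]
    - [0.2,0.07,0,0,0]
    - [0.2,0.07,0,0,0]
    - [0.2,0.07,0,0,0]
    - [0.2,0.07,0,0,0]
    - [0.2,0.07,0,0,0]
    - [0.2,0.07,0,0,0]
    - [0.2,0,0,0,0]
    - [0.2,0,0,0,0]

```text
time_s: 11.6
tcp_pos: [0.551, -0.0856, 0.0239]
orientation: [-0.001, 0.754, 0.657, 0.0]
ft_force: [-0.0, -0.3, -0.1]
width: 0.0511
gripper_force: 0.0
```

```bash
cat >> h.py <<'E'
def dock_check(w):
    p,d,c,R,t,s=w;C=carrier(p,d,c,R,t)
    v,u=np.mgrid[:420,:560];W=(np.stack([(u-c["cx"])/c["fx"]*d,(v-c["cy"])/c["fy"]*d,d],-1)-t)@R
    P=[]
    h=cv2.cvtColor(p,cv2.COLOR_RGB2HSV)
    for b in blobs((abs(W[...,2]-.045)<.004)&(d>0)&(h[...,1]<50),100):
        e=cv2.minEnclosingCircle(ray(b,R,t,c,.045).astype(np.float32))
        if .013<e[1]<.019 and min(np.hypot(*(np.array(e[0])-g)) for g in((.632,.035),(.506,.053)))<.015:P.append(e[0])
    P=np.array(sorted(P));print("posts",P,"car",C)
    g=P.mean(0);x=P[-1]-P[0];x/=np.linalg.norm(x);y=np.array([-x[1],x[0]])
    print("heading",np.degrees(np.arctan2(y[1],y[0])),"C dock",(C[0]-g)@x,(C[0]-g)@y)
E
python3 - <<'E'
from h import *
w=wrist("w8");s=w[5];print(s["tcp_pos"],s["orientation"],s["ft_force"],rear(w));dock_check(w)
E
```

```text
[ 0.55104561 -0.08564088  0.02387623] [-1.22319492e-03  7.54187664e-01  6.56657804e-01  2.37302343e-05] [-0.02250283 -0.28488708 -0.06938303] (array([ 13.81, -34.88,  31.86,   0.1 ]), np.int32(159), np.int32(389))
posts [] car ((0.5578774809837341, -0.02926289662718773), (0.0867481455206871, 0.08651026338338852), 82.14790344238281)h.py:43: RuntimeWarning: Mean of empty slice.
  g=P.mean(0);x=P[-1]-P[0];x/=np.linalg.norm(x);y=np.array([-x[1],x[0]])
  ret = ret.dtype.type(ret / rcount)
Traceback (most recent call last):
  File "h.py", line 43, in dock_check
    g=P.mean(0);x=P[-1]-P[0];x/=np.linalg.norm(x);y=np.array([-x[1],x[0]])
                  ~^^^^
IndexError: index -1 is out of bounds for axis 0 with size 0
```

>>> arm_command:
  targets:
    - [0.2,-0.1,0,0,0]
    - [0.2,-0.2,0,-0.2,0]
    - [0.2,0,0,-0.5,0]
    - [0.2,0,0,-0.5,0]
    - [0.2,0,0,-0.5,0]
    - [0.2,0,0,-0.5,0]
    - [0.2,0.4,0,-0.3,0]
    - [0.2,0.4,0,-0.3,0]
    - [0.2,0,0,0,0]
    - [0.2,0,0,0,0]
    - [0.2,0,0,0,0]

```text
time_s: 12.57
tcp_pos: [0.5562, -0.05, 0.2334]
orientation: [-0.001, 0.754, 0.657, -0.001]
ft_force: [-0.4, -0.7, 0.5]
width: 0.0511
gripper_force: 0.0
```

```bash
python3 - <<'E'
from h import *
w=wrist("w9");s=w[5];print(s["tcp_pos"],s["orientation"]);dock_check(w)
E
```

```text
[ 0.556179   -0.05000818  0.23342521] [-6.90180494e-04  7.54148914e-01  6.56702810e-01 -5.99426869e-04]
posts [[0.50607765 0.05285538]
 [0.63141745 0.03513489]] car ((0.5579190850257874, -0.028801385313272476), (0.08614077419042587, 0.08764590322971344), 82.14474487304688)
heading 81.95287567158911 C dock -0.0005312356376458151 -0.07359556202271088
```

>>> arm_command:
  targets:
    - [0.2,-0.34,0,0,0.0008]
    - [0.2,-0.34,0,0,0]
    - [0.2,0,0,0.45,0]
    - [0.2,0,0,0.45,0]
    - [0.2,0,0,0.45,0]
    - [0.2,0,0,0.45,0]
    - [0.2,0,0,0.45,0]
    - [0.2,0,0,0.35,0]
    - [0.2,0,0,0.2,0]
    - [0.2,0,0,0,0]
    - [0.2,0,0,0,0]
    - [0.2,0,0,0,0]

```text
time_s: 13.62
tcp_pos: [0.55, -0.101, 0.0249]
orientation: [0.0, 0.755, 0.655, 0.0]
ft_force: [0.2, 0.1, 1.0]
width: 0.0512
gripper_force: 0.0
```

>>> arm_command:
  targets:
    - [0.2,0.06,0,0,0]
    - [0.2,0.06,0,0,0]
    - [0.2,0.06,0,0,0]
    - [0.2,0.06,0,0,0]
    - [0.2,0.06,0,0,0]
    - [0.2,0.06,0,0,0]
    - [0.2,0.06,0,0,0]
    - [0.2,0.06,0,0,0]
    - [0.2,0.06,0,0,0]
    - [0.2,0.06,0,0,0]
    - [0.2,0.06,0,0,0]
    - [0.2,0.06,0,0,0]

```text
time_s: 14.62
tcp_pos: [0.5573, -0.0463, 0.0245]
orientation: [-0.0, 0.755, 0.656, -0.0]
ft_force: [0.1, -3.6, 2.8]
width: 0.0512
gripper_force: 1.8
```

>>> arm_command:
  targets:
    - [0.2,0.05,0,0,0]
    - [0.2,0.05,0,0,0]
    - [0.2,0.05,0,0,0]
    - [0.2,0.05,0,0,0]
    - [0.2,0.05,0,0,0]
    - [0.2,0.05,0,0,0]
    - [0.2,0,0,0,0]

```text
time_s: 15.2
tcp_pos: [0.5604, -0.0235, 0.0243]
orientation: [-0.001, 0.755, 0.656, 0.0]
ft_force: [0.2, -0.6, 0.0]
width: 0.0512
gripper_force: 0.2
```

```bash
python3 - <<'E'
from h import *
w=wrist("w10");s=w[5];print(s["tcp_pos"],s["orientation"],s["ft_force"],rear(w));print(carrier(*w[:5]));dock_check(w)
E
```

```text
[ 0.56038094 -0.02346591  0.02432043] [-5.02694601e-04  7.55028491e-01  6.55691732e-01  2.77012899e-04] [ 0.23596254 -0.59434302  0.02821013] (array([ 13.57, -36.13,  30.85,   0.04]), np.int32(156), np.int32(385))
((0.5659976005554199, 0.03276333212852478), (0.08650311082601547, 0.08662522584199905), 81.97875213623047)
posts [[0.50734103 0.0531322 ]
 [0.63030052 0.03611168]] car ((0.5659976005554199, 0.03276333212852478), (0.08650311082601547, 0.08662522584199905), 81.97875213623047)
heading 82.1189808751989 C dock -0.0011704997054940616 -0.012133703096031524
```

View pics/w10.png

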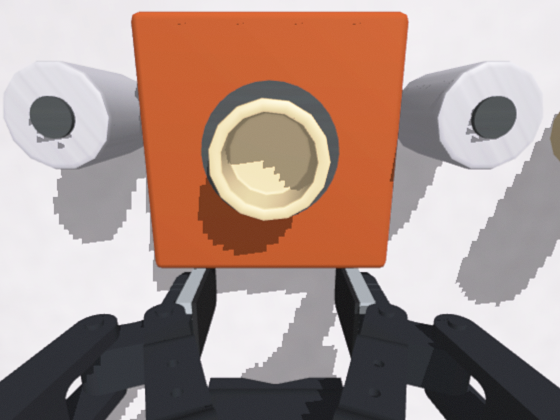

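The carrier is inside the gap with its rear edge at row 267. The posts are at (55,115) and (492,115), with clearance on both sides and no side force, so I continue.

>>> arm_command:
  targets:
    - [0.2,0.055,0,0,0]
    - [0.2,0.055,0,0,0]
    - [0.2,0.055,0,0,0]
    - [0.2,0.055,0,0,0]
    - [0.2,0.055,0,0,0]
    - [0.2,0.055,0,0,0]
    - [0.2,0.055,0,0,0]
    - [0.2,0.055,0,0,0]
    - [0.2,0.055,0,0,0]
    - [0.2,0.055,0,0,0]
    - [0.2,0.055,0,0,0]
    - [0.2,0.055,0,0,0]

```text
time_s: 16.25
tcp_pos: [0.5674, 0.025, 0.0245]
orientation: [-0.0, 0.755, 0.656, -0.0]
ft_force: [-0.5, -0.3, -1.1]
width: 0.0513
gripper_force: 0.8
```

>>> arm_command:
  targets:
    - [0.2,0.04,0,0,0]
    - [0.2,0.04,0,0,0]
    - [0.2,0.04,0,0,0]
    - [0.2,0.04,0,0,0]
    - [0.2,0.04,0,0,0]
    - [0.2,0.04,0,0,0]
    - [0.2,0.04,0,0,0]
    - [0.2,0.04,0,0,0]
    - [0.2,0,0,0,0]

```text
time_s: 17.0
tcp_pos: [0.571, 0.049, 0.0247]
orientation: [-0.0, 0.755, 0.656, 0.0]
ft_force: [1.0, 0.1, -0.6]
width: 0.0515
gripper_force: 0.0
```

```bash
python3 - <<'E'
from h import *
w=wrist("w11");s=w[5];print(s["tcp_pos"],s["orientation"],s["ft_force"],rear(w));print(carrier(*w[:5]))
E
```

```text
[0.57095555 0.04899155 0.02466355] [-1.29890376e-04  7.54991835e-01  6.55734089e-01  3.42853012e-04] [ 1.03899567  0.13567525 -0.57396649] (array([ 1.344e+01, -3.622e+01,  3.094e+01,  3.000e-02]), np.int32(156), np.int32(385))
((0.5767338871955872, 0.1051611453294754), (0.08671993762254715, 0.08653012663125992), 81.99372100830078)
```

View pics/w11.png

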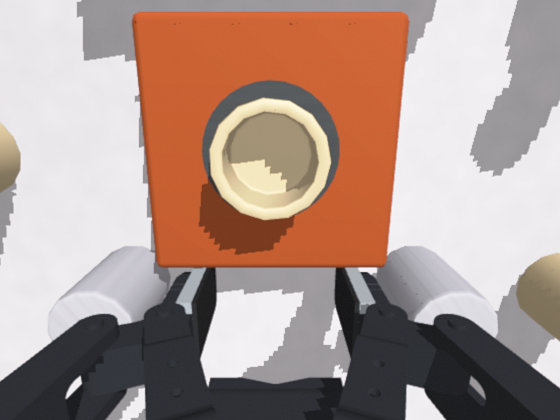

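>>> arm_command:
  targets:
    - [0.2,0.03,0,0,0]
    - [0.2,0.03,0,0,0]
    - [0.2,0.02,0,0,0]
    - [0.2,0.01,0,0,0]
    - [0.2,0.01,0,0,0]

```text
time_s: 17.47
tcp_pos: [0.5721, 0.0556, 0.0248]
orientation: [0.0, 0.755, 0.656, 0.0]
ft_force: [0.3, -1.7, 0.7]
width: 0.0514
gripper_force: 1.3
```

>>> arm_command:
  targets:
    - [0.2,0.01,0,0,0]
    - [0.2,0.01,0,0,0]

```text
time_s: 17.63
tcp_pos: [0.5723, 0.0571, 0.0248]
orientation: [0.0, 0.755, 0.656, 0.0]
ft_force: [-0.7, -2.4, 1.3]
width: 0.0509
gripper_force: 1.4
```

>>> arm_command:
  targets:
    - [0.2,0.01,0,0,0]
    - [0.2,0.01,0,0,0]

```text
time_s: 17.8
tcp_pos: [0.5724, 0.0583, 0.0248]
orientation: [0.0, 0.755, 0.656, -0.0]
ft_force: [-1.6, -5.6, 2.5]
width: 0.0512
gripper_force: 3.3
```

>>> arm_command:
  targets:
    - [0.2,0.007,0,0,0]
    - [0.2,0.007,0,0,0]

```text
time_s: 17.97
tcp_pos: [0.5724, 0.0583, 0.0248]
orientation: [0.001, 0.755, 0.656, -0.001]
ft_force: [-2.5, -10.0, 2.4]
width: 0.0512
gripper_force: 4.8
```

The force is rising while the position holds, so it is on the stop. I seat it gently, then check.

>>> arm_command:
  targets:
    - [0.2,0.01,0,0,0]
    - [0.2,0,0,0,0]
    - [0.2,0,0,0,0]

```text
time_s: 18.22
tcp_pos: [0.5725, 0.0584, 0.0248]
orientation: [0.001, 0.755, 0.656, -0.002]
ft_force: [-2.6, -10.6, 2.7]
width: 0.0513
gripper_force: 5.1
```

```bash
python3 - <<'E'
from h import *
w=wrist("w12");print(rear(w),carrier(*w[:5]))
E
```

```text
(array([ 1.340e+01, -3.624e+01,  3.095e+01, -1.000e-02]), np.int32(156), np.int32(384)) ((0.5780959129333496, 0.11450439691543579), (0.08668877929449081, 0.08653026819229126), 82.02699279785156)
```

>>> arm_command:
  targets:
    - [0.2,-0.05,0,0,0]
    - [0.2,-0.1,0,0,0]
    - [0.2,-0.2,0,0,0]
    - [0.2,-0.3,0,0,0]
    - [0.2,-0.3,0,0,0]
    - [0.2,0,0,-0.4,0]
    - [0.2,0,0,-0.5,0]
    - [0.2,0,0,-0.5,0]
    - [0.2,0,0,-0.5,0]
    - [0.2,0.45,0,-0.5,0]
    - [0.2,0.45,0,-0.5,0]
    - [0.2,0.45,0,0,0]

```text
time_s: 19.27
tcp_pos: [0.5788, 0.0789, 0.2377]
orientation: [0.004, 0.756, 0.655, 0.006]
ft_force: [1.7, 0.5, 1.0]
width: 0.0514
gripper_force: 0.0
```

>>> arm_command:
  targets:
    - [0.2,0,0,0,0]
    - [0.2,0,0,0,0]
    - [0.2,0,0,0,0]
    - [0.2,0,0,0,0]

```text
time_s: 19.6
tcp_pos: [0.5743, 0.0779, 0.2275]
orientation: [-0.001, 0.755, 0.655, -0.001]
ft_force: [-0.4, -0.2, 0.9]
width: 0.0512
gripper_force: 0.0
```

```bash
python3 - <<'E'
from h import *
w=wrist("w13");dock_check(w)
p,d,c,R,t,s=w
v,u=np.mgrid[:420,:560];W=(np.stack([(u-c["cx"])/c["fx"]*d,(v-c["cy"])/c["fy"]*d,d],-1)-t)@R
h=cv2.cvtColor(p,cv2.COLOR_RGB2HSV)
for b in blobs((abs(W[...,2]-.023)<.006)&(d>0)&(h[...,1]<50)&(W[...,1]>.1),200): print("bar",cv2.minAreaRect(ray(b,R,t,c,.024).astype(np.float32)))
E
```

```text
posts [[0.50671309 0.05429166]
 [0.63210714 0.03679787]] car ((0.5778898596763611, 0.11473733186721802), (0.08693816512823105, 0.08738002181053162), 81.9886245727539)
heading 82.05789600552265 C dock -0.001162093939187003 0.06970055082899917
bar ((0.5776497721672058, 0.11841028183698654), (0.0465741828083992, 0.0373624786734581), 0.9612647891044617)
bar ((0.5866200923919678, 0.16930563747882843), (0.020466912537813187, 0.1290728896856308), 82.38035583496094)
bar ((0.725307285785675, 0.19259263575077057), (0.015348173677921295, 0.04542499780654907), 32.716270446777344)
```

View pics/w13.png

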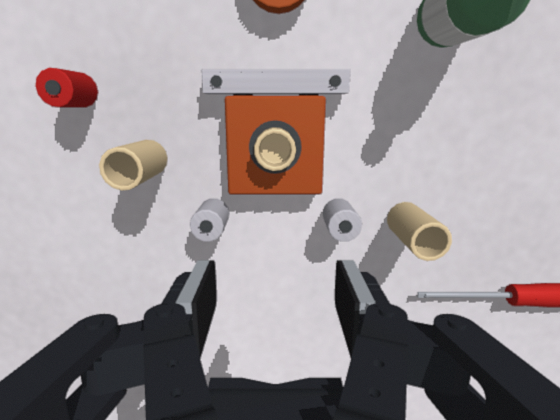

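The carrier's leading edge (row 96) is on both pads at the bar (row 94). Its centre is 69.7 mm past the gap, square to 0.1°, and the spares are still standing. I hand in.

```bash
python3 -c "
from rig import r
print(r.close_job())"
```

```text
the job is handed in; nothing more can be done
None
```

The carrier is through the gap and seated against the stop bar: last measured 69.7 mm past the gap's midpoint (70 mm nominal), square to about 0.1°, tube and bystanders untouched as far as the pictures show; handed in at about 20 s, and no verdict was returned.

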